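# Fit the specimen holder on the abrasion tester

## Robot

A 6-joint arm with a two-finger parallel gripper is mounted at the origin on the work surface. World frame = base frame: x ahead of the robot, y to its left, z up, the work surface at z = 0. Lengths are in mm, angles in rad, forces in N, time in s.
With the tool pointing down it reaches from about 250 to 725 mm from the base axis. Payload 9.7 kg.
Tool frame: the origin (TCP) lies on the centre line of the jaws, within the pads' length; the fingertips stand nose_length ahead of it and the grasp point (between the pads) is the TCP (nose_length is the distance from the TCP to the fingertips, in mm); z points along the fingers, y is the direction in which the jaws open and shut (so a half turn about z gives the same grasp; the last joint's range is limited). The gripper opens to 85 mm and grips with 20 to 120 N. Pads are 22 mm wide; open, the fingers measure 114 mm over their backs; the gripper's body (76 mm by 85 mm) begins 54 mm behind the grasp point. The pads swing forward as they close: fully open they stand 13 mm farther back than shut.
Start: joints at [0, 0.087, 0.176, 1.66, 0, 1.571], TCP at [549.997, -0, 221.984] pointing down, gripper open.
Joint ranges: [-3.13, 3.13], [-0.85, 1.81], [-1.15, 1.24], [-2.2, 2.28], [-1.44, 1.52], [-3.14, 3.14]. Speed limits (rad/s): [2.22, 2.22, 2.57, 3.14, 3.14, 3.14].

## Interface

Orientations are given as a unit quaternion [w, x, y, z].
In Python, from workcell import read_state, read_camera, hand_in, nose_length gives the robot as it stands. The module is installed in compiled form; this text tells all that it offers.
- The arm moves only by the tool apply_moves, never from a script. Its arguments are lists of equal length, an entry for each row: "slide": the shift along the tool's x, y, z in mm, a list of three; "roll": the turn about the tool's z in degrees; "fingers": the closure in counts, from 0 (fully open) to 255 (shut). A call has 1 to 20 rows; each row is the pose to reach, as a shift and turn from the pose commanded when the call began, along the tool's axes at that moment; what a row does not reach only later rows make up. A row lasts 1/10 s, in which the tool goes at most 50 mm and 8.59 degrees, less where a joint would pass 70% of its speed; a pose out of reach is approached as far as the arm can. A call with a gripper value outside its range is refused whole. The fingers move at their own pace and stop on an object; "grip_force" is the grip in N (left out, the last holds). Time passes only in rows, so rows that repeat a pose let the fingers close. It gives the time, the measured TCP pose, the force and the opening at its end, in the units of the state.
- read_state(): the state, without advancing time (a new reading comes with each control period).
- read_camera(name): name is "scene" or "side" or "wrist"; returns a dict with "frame" (384x512x3 uint8, blue, green, red), "camera_matrix" (3x3 intrinsics, pixels), "world_from_camera" (4x4, takes a point from camera to world coordinates); the wrist camera has in their place "mount" (4x4, takes a point from camera to tool coordinates, whose origin is the TCP and whose axes are the flange's). Camera axes: x right, y down, z forward; pixel columns grow to the right and rows downward; lengths in mm; the calibration is good to about 2 mm. The wrist camera is an equidistant fisheye: a pixel r from the principal point sees the ray r / f radians off the axis. A picture is of the moment at which its call begins: read the wrist's pose just before it. There is no depth.
- hand_in(): hands the job in, once; it reports no verdict.
The state is a dict: "clock": time; "joint_pos": joint angles; "dq": joint speeds; "tau": joint torques, N m; "ee_pos": TCP position; "tcp_rot": TCP orientation; "wrist_force": force on the tool from outside, world axes, zero at the start; "moment": the same for the moment, N m; "width": opening from 0.0 (shut) to 1.0 (fully open).
Only numpy, scipy, OpenCV 4.12 (cv2) and the standard library are available. Lean on these libraries where they do the work, as an engineer would, in place of code of your own. Each camera call takes 0.05 s, during which the arm holds its last target.

## Task

Get the abrasion tester ready for a run: put the specimen holder on the drive, turning and shuffling it lightly until its hexagonal foot drops fully home in the pocket and the plate lies flat on the hub, then lower the raised wheel arm gently by its knob until the wheel rests on the specimen, and let go. The spindle bearing and the wheel are delicate: never push on the holder with more than 40 N, and do not let the arm drop. Leave the spare wheel, the weight and the brush where they are.

Things in the scene. Friction and masses are not known exactly. Their poses are not given: they have to be found in the camera images.
- holder_grip (a point): Middle of the specimen holder's tall hexagonal clamp nut (30 mm across flats, 42 mm tall), the part to grip, on the holder's axis: 41 mm above the underside of the foot, 32 mm above the underside of the plate, 23 mm above the specimen, 21 mm below the nut's top. z is up; x points square out of one flat of the nut; the foot's flats are parallel to the nut's.
- holder: The whole loose specimen holder, one rigid piece of 0.34 to 0.5 kg standing on its foot; origin at the foot's underside, axes as holder_grip. From below: sharp-edged hexagonal foot 46 mm across flats, 9 mm high; metal plate 104 mm diameter, 6 mm; dark specimen disc 100 mm diameter, 3 mm; washer 36 mm diameter, 2 mm; the nut.
- tester: Abrasion tester, fixed: cream housing 270 mm wide (x), 330 mm deep (y), 95 mm high, with its 100 mm metal hub disc on top; the raised wheel arm's bracket is bolted on it. Origin on the bench under the spindle axis; y points from the operator's side to the back, z up. Housing spans x -140 to +130 mm, y -140 to +190 mm. A suction stub 175 mm high stands at x 55 to 95, y 120 to 180 mm.
- drive (a point): Centre of the hub's top face, 110 mm above the bench; axes as the tester's. In it is a hexagonal pocket 47.5 mm across flats, 15 mm deep, mouth chamfered 1.5 mm at 45 degrees. Holder home: plate flat on the hub, holder_grip 32 mm above here. The hub stands locked at whatever angle its motor stopped: the pocket's flats lie at any angle to these axes (not measured, same again every 60 degrees).
- wheel_arm_knob (a point): Middle of the black knob at the wheel arm's free end: a cylinder 20 mm diameter, 24 mm long, axis along the tester's x. The arm is a 12 mm wide bar from hinge to knob, 0.36 kg; 116 mm from the hinge it carries the abrasive wheel (52 mm diameter, on its +x side) and a 32 mm round weight. It leans back past upright; tipped forward and let go it falls. A light hinge: no spring.
- wheel_arm_hinge (a point): Middle of the wheel arm's hinge, 35 mm above the hub's top face, 57 mm from the spindle axis to the tester's -x and 135 mm to its +y. Axes as the tester's; the hinge turns about x. At arm angle q the knob lies 185 mm x cos q from here to the tester's -y and 185 mm x sin q up.
- wheel_arm (a joint): Angle of the wheel arm, rad: 0 level, the wheel resting on the specimen of a holder that is home; 1.57 straight up; stopped at 1.9, leaning back. With no holder under it, it sinks to -0.12.
- spare_wheel: Bystander: a loose spare abrasive wheel lying flat, a grey ring 52 mm across, 13 mm thick, 16 mm hole; origin at the centre of its underside.
- weight: Bystander: a loose steel load weight, 48 mm across, 56 mm high with a small knob on top; origin at the centre of its underside.
- brush: Bystander: a loose dusting brush lying on the bench, about 200 mm long along its x; origin at the middle of its underside.
Mind the look-alikes: they are no part of the job. Leave any pink or yellow look-alike of the holder alone.

How it is judged:
By the outcome, as a careful person would: the job done as asked, in the order asked, and still so for the second after the job is handed in, with the robot touching nothing.
It also fails if it takes over 72 s, if anything falls off the work surface, if the arm or the gripper's body presses on something with over 40 N, if the wrist force passes 120 N, or if a joint passes its speed limit or range.

## Working session

There is one attempt and no reset: what is moved stays moved. The work goes in short steps, Python scripts to look and compute and a tool call to move; the robot and the scene stay as the last step left them, time stands still between calls to the robot, and variables do not carry over. Pictures are saved under pics/ and viewed, and the job is handed in when it is done.

Besides the shell and the picture viewer there is one more tool, called after ">>>" as name(argument=value, ...), one argument or row to a line, values as JSON. apply_moves: Moves the arm, as the interface text tells. Its arguments: {"type":"object","properties":{"slide":{"type":"array"},"roll":{"type":"array"},"fingers":{"type":"array"},"grip_force":{"type":"number"}},"required":["slide","roll","fingers"]}

```bash
mkdir -p pics
cat > h.py <<'E'
import numpy as np, cv2
from workcell import read_state, read_camera, nose_length
from scipy.spatial.transform import Rotation as R
def rot(q): return R.from_quat([q[1],q[2],q[3],q[0]]).as_matrix()
def snap(n,fn):
    s=read_state(); c=read_camera(n); c['state']=s
    cv2.imwrite('pics/'+fn+'.png',c['frame'])
    if n=='wrist':
        T=np.eye(4);T[:3,:3]=rot(s['tcp_rot']);T[:3,3]=s['ee_pos']
        c['T']=T@np.array(c['mount'])
    else: c['T']=np.array(c['world_from_camera'])
    np.savez('pics/'+fn+'.npz',K=c['camera_matrix'],T=c['T'],fish=(n=='wrist'),frame=c['frame'])
    return c
def load(fn): return np.load('pics/'+fn+'.npz')
def ray(d,u,v):
    K=d['K'];T=d['T'];x=(u-K[0,2])/K[0,0];y=(v-K[1,2])/K[1,1]
    if bool(d['fish']):
        r=np.hypot(x,y);k=np.sin(r)/r if r>1e-9 else 1
        p=np.array([x*k,y*k,np.cos(r)])
    else: p=np.array([x,y,1.])
    p=T[:3,:3]@p
    return T[:3,3],p/np.linalg.norm(p)
def onz(d,u,v,z):
    o,p=ray(d,u,v);return o+p*(z-o[2])/p[2]
def proj(d,P):
    K=d['K'];T=d['T'];P=np.atleast_2d(P);p=(P-T[:3,3])@T[:3,:3]
    if bool(d['fish']):
        r=np.hypot(p[:,0],p[:,1]);th=np.arctan2(r,p[:,2]);x=p[:,0]/r*th;y=p[:,1]/r*th
    else: x=p[:,0]/p[:,2];y=p[:,1]/p[:,2]
    return np.c_[x*K[0,0]+K[0,2],y*K[1,1]+K[1,2]]
def tri(rs):
    A=0;b=0
    for o,p in rs:
        M=np.eye(3)-np.outer(p,p);A=A+M;b=b+M@o
    X=np.linalg.solve(A,b);return X,[np.linalg.norm((np.eye(3)-np.outer(p,p))@(X-o)) for o,p in rs]
def crop(fn,u0,v0,u1,v1,k,out):
    im=cv2.imread('pics/'+fn+'.png')[v0:v1,u0:u1]
    cv2.imwrite('pics/'+out+'.png',cv2.resize(im,None,fx=k,fy=k,interpolation=cv2.INTER_CUBIC))
E
python3 - <<'E'
from h import *
for n in ['scene','side','wrist']:
    c=snap(n,n+'0');print(n,np.round(c['camera_matrix'],1).tolist(),np.round(c['T'],3).tolist())
print(read_state(),nose_length if not callable(nose_length) else nose_length())
a=[cv2.imread(f'pics/{n}0.png') for n in ['scene','side','wrist']]
E
```

```text
scene [[347.2, 0.0, 254.5], [0.0, 347.2, 191.2], [0.0, 0.0, 1.0]] [[-0.791, 0.478, -0.381, 903.773], [0.611, 0.632, -0.476, 508.274], [0.014, -0.61, -0.792, 1059.661], [0.0, 0.0, 0.0, 1.0]]
side [[421.5, 0.0, 262.5], [0.0, 421.5, 197.0], [0.0, 0.0, 1.0]] [[0.934, -0.179, 0.31, 65.18], [-0.357, -0.515, 0.78, -1094.258], [0.02, -0.839, -0.544, 813.839], [0.0, 0.0, 0.0, 1.0]]
wrist [[297.3, 0.0, 257.8], [0.0, 297.3, 193.8], [0.0, 0.0, 1.0]] [[1.0, 0.001, -0.001, 548.611], [0.001, -0.962, -0.272, 68.477], [-0.001, 0.272, -0.962, 373.677], [0.0, 0.0, 0.0, 1.0]]
{'clock': 0.15, 'joint_pos': array([1.71315914e-05, 8.73084087e-02, 1.75329694e-01, 1.65982511e+00,
       9.63640361e-06, 1.57082246e+00]), 'dq': array([ 0.00019987, -0.00052621,  0.00163456,  0.00087917,  0.00155491,
        0.00053295]), 'tau': array([-3.04631758e-03, -5.20762289e+01,  4.65044117e+01,  1.38444663e-02,
       -2.16874664e-04, -1.82086734e-05]), 'ee_pos': array([5.49807857e+02, 1.22550771e-02, 2.21466821e+02]), 'tcp_rot': array([-3.59604740e-04,  7.07109876e-01,  7.07103507e-01, -3.52806186e-04]), 'wrist_force': array([ 0.07539594,  0.14778418, -0.21293159]), 'moment': array([-0.00054442,  0.01517436,  0.03498343]), 'width': 1.003361399509458} 19.0
```

View pics/scene0.png

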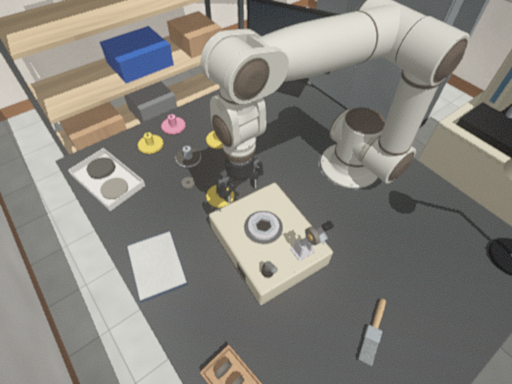

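View pics/side0.png

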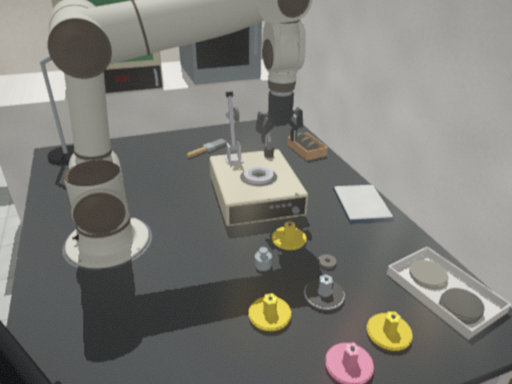

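View pics/wrist0.png

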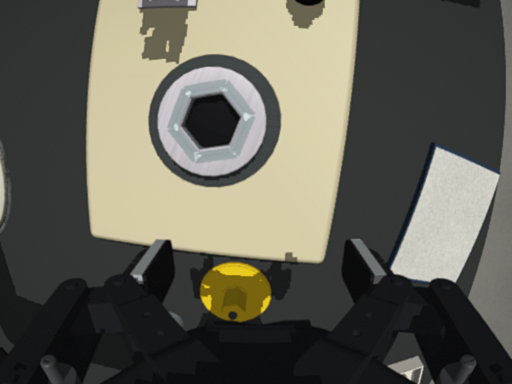

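Run:
```python
from h import *
crop('wrist0',140,45,290,195,5,'c1')
crop('side0',240,225,360,320,6,'c2')
crop('scene0',150,120,260,215,6,'c3')
crop('side0',195,80,315,190,6,'c4')
```

```text
(no output)
```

View pics/c1.png

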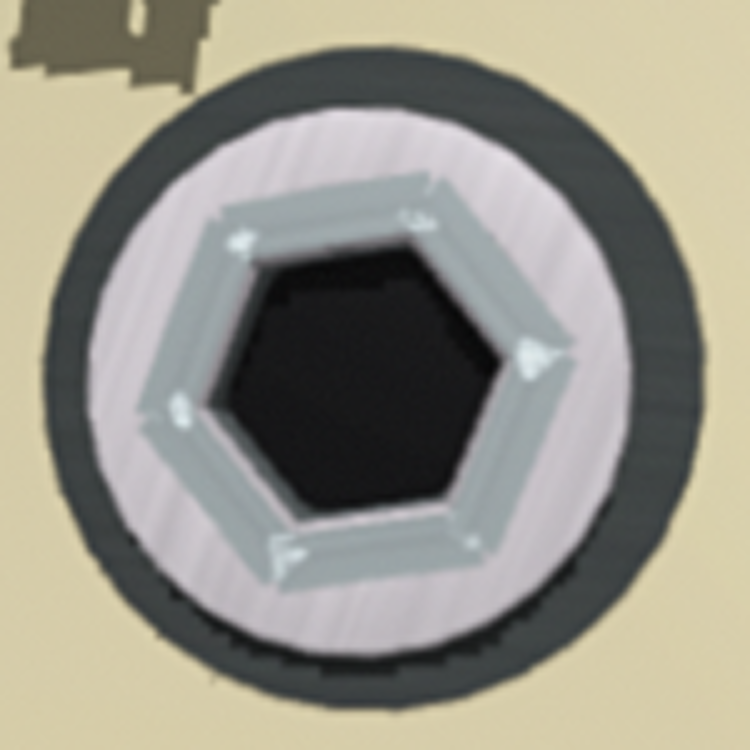

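View pics/c2.png

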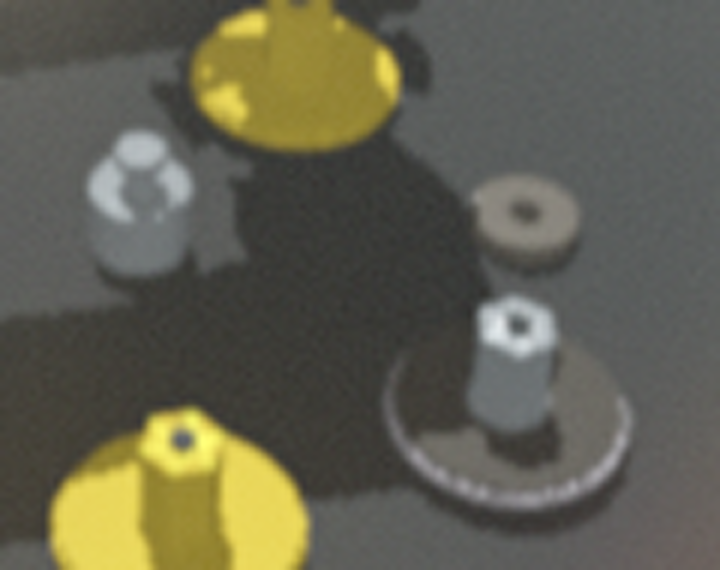

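View pics/c3.png

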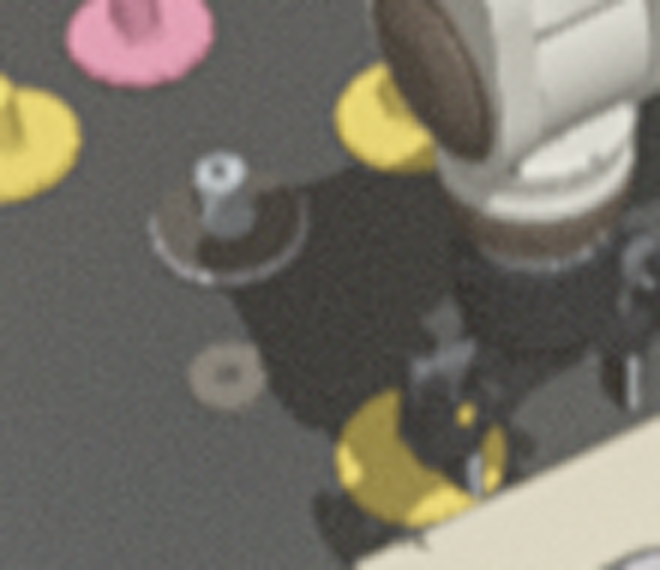

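View pics/c4.png

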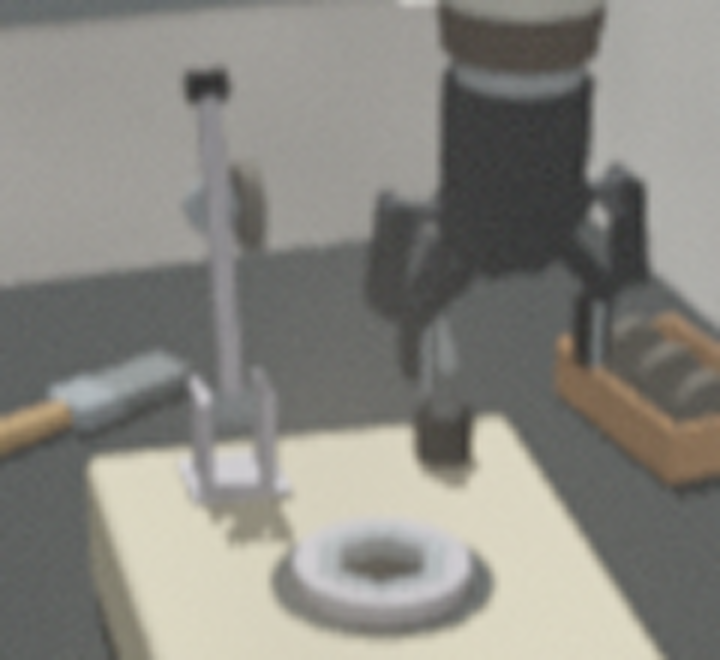

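Run:
```python
from h import *
d=load('wrist0');s=load('side0');c=load('scene0')
def hexfit(P):
    z=P[:,0]+1j*P[:,1];ctr=z.mean();w=(z-ctr)
    return ctr, np.degrees(np.angle(np.mean(w**6)))/6, abs(w)
for L in ([(255,262),(412,240),(502,357),(450,500),(300,520),(208,405)],[(215,215),(440,178),(575,350),(487,555),(275,592),(145,415)]):
    P=np.array([onz(d,140+u/5-.4,45+v/5-.4,110) for u,v in L]);print(hexfit(P[:,:2]))
# hub circle pts
L=[(88,375),(632,390),(365,108),(370,655)]
P=np.array([onz(d,140+u/5-.4,45+v/5-.4,110) for u,v in L]);print(P.round(1))
# nut top
X,e=tri([ray(s,240+516/6,225+326/6),ray(c,150+220/6,120+171/6)]);print('nuttop',X,e)
X,e=tri([ray(s,195+207/6,80+85/6),ray(s,195+207/6,80+85/6)]) if 0 else (0,0)
# housing edges in wrist at z=95
for p in [(92,235),(324,262),(97,60),(357,20),(350,110),(89,120)]: print(p,onz(d,*p,95).round(1))
# bystanders
print('weight top',[onz(s,240+140/6,225+145/6,62).round(0)],'spare',onz(s,240+525/6,225+212/6,13).round(0),onz(c,150+228/6,120+373/6,13).round(0))
for u,v,n in [(290,238,'y1'),(270,312,'y2'),(390,330,'y3'),(350,362,'pink')]: print(n,onz(s,u,v,15).round(0))
```

```text
(np.complex128(506.05307878880103+61.2644133850157j), np.float64(7.7723245313730525), array([27.99807019, 27.04636816, 26.80893592, 27.66462216, 27.02042046,
       26.96287817]))
(np.complex128(506.019538943151+60.69996914523904j), np.float64(7.3463762675271065), array([39.94540625, 39.64631306, 39.78103256, 39.12052985, 40.62096223,
       38.97482395]))
[[456.5  64.2 110. ]
 [555.4  59.  110. ]
 [508.6 110.2 110. ]
 [507.9  11.2 110. ]]
nuttop [ 508.12187139 -425.97327285   60.61565781] [np.float64(0.7125520108838214), np.float64(0.7125520108838639)]
(92, 235) [357.8 -59.7  95. ]
(324, 262) [619.9 -86.7  95. ]
(97, 60) [384.3 131.3  95. ]
(357, 20) [643.8 164.1  95. ]
(350, 110) [636.2  72.9  95. ]
(89, 120) [372.9  69.2  95. ]
weight top [array([ 401., -265.,   62.])] spare [ 577. -317.   13.] [ 578. -310.   13.]
y1 [ 517. -191.   15.]
y2 [ 352. -440.   15.]
y3 [ 598. -588.   15.]
pink [ 464. -631.   15.]
```

>>> apply_moves(
  slide=[
    [-20,-2,0],
    [-60,-6,0],
    [-100,-10,0],
    [-140,-14,0],
    [-180,-18,0],
    [-220,-22,0],
    [-260,-26,0],
    [-300,-30,0],
    [-340,-33,0],
    [-380,-36,0],
    [-410,-39,0],
    [-430,-41,0],
    [-440,-42,0],
    [-440,-42,0],
    [-440,-42,0],
  ],
  roll=[0,0,0,0,0,0,0,0,0,0,0,0,0,0,0],
  fingers=[0,0,0,0,0,0,0,0,0,0,0,0,0,0,0],
  grip_force=40,
)

```text
clock: 1.65
ee_pos: [508.2, -439.3, 221.9]
tcp_rot: [-0.0, 0.707, 0.707, 0.0]
wrist_force: [0.7, 1.3, -0.0]
width: 1.0
```

Run:
```python
from h import *
c=snap('wrist','w1');s=c['state'];print(s['ee_pos'],s['tcp_rot'],s['joint_pos'])
print(proj(load('w1'),[508,-426,62]))
crop('w1',150,80,330,240,4,'w1c')
```

```text
[ 508.18320396 -439.26925487  221.87953387] [-2.39055925e-04  7.06994183e-01  7.07219311e-01  1.21154556e-04] [-7.12911002e-01  4.02337837e-01  5.53721338e-01  1.72263918e+00
  2.76226299e-04  8.57566883e-01]
[[258.9664251  164.09173451]]
```

View pics/w1.png

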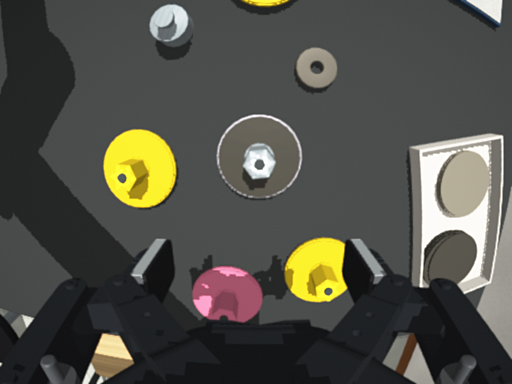

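View pics/w1c.png

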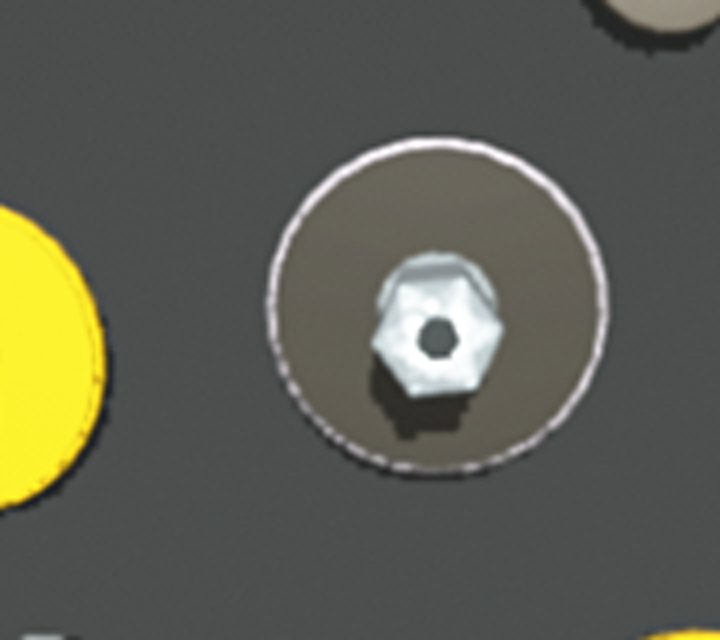

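Run:
```python
from h import *
d=load('w1')
g=lambda u,v,z: onz(d,150+u/4-.4,80+v/4-.4,z)
P=np.array([g(u,v,62) for u,v in [(400,282),(468,273),(503,330),(477,388),(412,397),(372,343)]])[:,:2]
z=P[:,0]+1j*P[:,1];w=z-z.mean();print(z.mean(),abs(w),np.degrees(np.angle(w)),np.degrees(np.angle((w**6).mean()))/6)
print(g(438,338,62))
im=d['frame'].astype(int)
# rim circle fit
Q=np.array([g(u,v,15) for u,v in [(267,305),(608,308),(440,137),(438,474),(315,185),(560,187),(318,425),(558,425)]])[:,:2]
A=np.c_[2*Q,np.ones(len(Q))];x=np.linalg.lstsq(A,(Q**2).sum(1),rcond=None)[0];print(x[:2],np.sqrt(x[2]+x[0]**2+x[1]**2))
# overlay check
o=d['frame'][80:240,150:330].copy();o=cv2.resize(o,None,fx=4,fy=4)
c=np.array([z.mean().real,z.mean().imag]);a0=np.angle((w**6).mean())/6
R_=15/np.cos(np.pi/6)
pts=np.array([[*(c+R_*np.array([np.cos(a0+k*np.pi/3),np.sin(a0+k*np.pi/3)])),62] for k in range(6)])
q=(proj(d,pts)-[150,80]+.4)*4
cv2.polylines(o,[q.round().astype(int)],True,(0,0,255),1)
cv2.imwrite('pics/ov1.png',o)
```

```text
(508.31921954672896-425.40350079504265j) [17.69917431 18.53732388 17.19269079 17.58814507 18.20095024 17.87867028] [ 125.32095847   65.48379902    5.4065013   -54.00324035 -113.10132095
 -173.71885484] 5.921175870811414
[ 508.14223612 -426.00872826   62.        ]
[ 508.16153624 -425.15250468] 52.45914378805126
```

View pics/ov1.png

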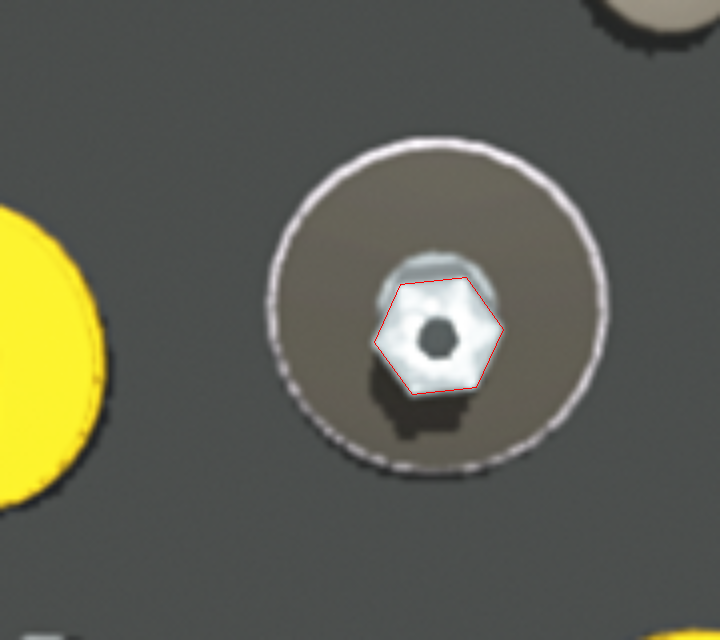

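>>> apply_moves(
  slide=[
    [8,0,20],
    [14.5,0.3,55],
    [14.5,0.3,95],
    [14.5,0.3,130],
    [14.5,0.3,158],
    [14.5,0.3,172],
    [14.5,0.3,177],
    [14.5,0.3,177],
    [14.5,0.3,177],
    [14.5,0.3,177],
    [14.5,0.3,177],
    [14.5,0.3,177],
    [14.5,0.3,177],
    [14.5,0.3,177],
    [14.5,0.3,177],
  ],
  roll=[8,16,24,24,24,24,24,24,24,24,24,24,24,24,24],
  fingers=[0,0,0,0,0,0,0,0,120,255,255,255,255,255,255],
  grip_force=40,
)

```text
clock: 3.2
ee_pos: [508.7, -425.8, 45.8]
tcp_rot: [0.001, 0.839, 0.545, 0.0]
wrist_force: [0.9, -0.6, 5.1]
width: 0.336
```

Run:
```python
from h import *
c=snap('wrist','w2');s=c['state'];print(s)
```

```text
{'clock': 3.2, 'joint_pos': array([-6.96968268e-01,  3.58234012e-01,  1.55650078e-01,  1.36675640e+00,
       -2.66212862e-05,  1.29272654e+00]), 'dq': array([ 0.00134704, -0.00137714,  0.00047002,  0.00125198,  0.00042778,
       -0.00101254]), 'tau': array([-1.37865082e-01, -6.53138208e+01,  4.35831928e+01,  1.41363759e-01,
       -2.15282198e-02, -5.84540001e-03]), 'ee_pos': array([ 508.67566871, -425.83226995,   45.81008378]), 'tcp_rot': array([6.99842032e-04, 8.38675651e-01, 5.44630721e-01, 2.00937446e-04]), 'wrist_force': array([ 0.92583116, -0.62036119,  5.14399645]), 'moment': array([ 0.00906998, -0.0003029 , -0.02254778]), 'width': 0.3361075816705109}
```

View pics/w2.png

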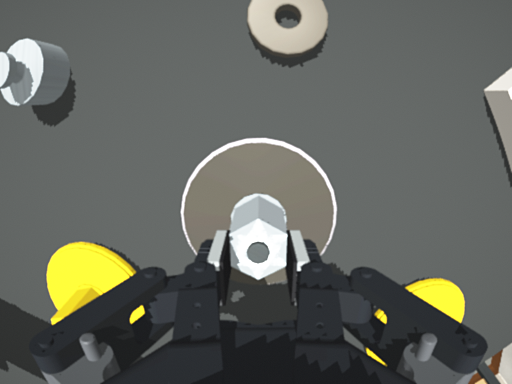

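Run:
```python
from h import *
d=load('w2');print(onz(d,258.5,252,62.5),proj(d,[508.7,-425.8,62.5]))
t=R.from_quat([8.38675651e-01, 5.44630721e-01,2e-4,7e-4]).as_matrix();print(t.round(4))
D=np.array([506.1-508.6,61-(-425.7),0]);print(t.T@D)
```

```text
[ 507.57766267 -426.54053658   62.5       ] [[259.93151291 250.02158861]]
[[ 4.068e-01  9.135e-01  1.100e-03]
 [ 9.135e-01 -4.068e-01 -1.000e-03]
 [-4.000e-04  1.400e-03 -1.000e+00]]
[ 443.6017314  -200.2509044    -0.46817299]
```

>>> apply_moves(
  slide=[
    [0,0,-15],
    [0,0,-50],
    [0,0,-95],
    [18,-8,-135],
    [53,-24,-165],
    [89,-40,-180],
    [125,-56,-180],
    [160,-72,-180],
    [196,-88,-180],
    [231,-104,-180],
    [267,-120,-180],
    [303,-136,-180],
    [338,-152,-180],
    [374,-168,-180],
    [409,-184,-180],
    [430,-194,-175],
    [443.5,-199.5,-160],
    [443.5,-199.5,-140],
    [443.5,-199.5,-130],
    [443.5,-199.5,-130],
  ],
  roll=[0,0,0,0,0,0,0,0,0,0,0,0,0,0,-1.5,-1.5,-1.5,-1.5,-1.5,-1.5],
  fingers=[255,255,255,255,255,255,255,255,255,255,255,255,255,255,255,255,255,255,255,255],
)

```text
clock: 5.25
ee_pos: [505.4, 60.2, 173.0]
tcp_rot: [-0.001, 0.832, 0.555, -0.002]
wrist_force: [-0.3, -0.3, -2.6]
width: 0.332
```

>>> apply_moves(
  slide=[
    [0,0,0],
    [0,0,0],
    [0,0,0],
  ],
  roll=[0,0,0],
  fingers=[255,255,255],
)

```text
clock: 5.55
ee_pos: [506.8, 60.5, 175.8]
tcp_rot: [0.0, 0.832, 0.555, 0.001]
wrist_force: [-0.1, -0.5, -3.9]
width: 0.335
```

Run:
```python
from h import *
c=snap('wrist','w3');s=c['state'];print(s)
snap('side','s3');snap('scene','sc3')
crop('side0',0,0,1,1,1,'x')
crop('s3',195,60,335,220,4,'s3c');crop('sc3',190,150,340,300,4,'sc3c')
t=rot(s['tcp_rot']);print(t.round(4))
```

```text
{'clock': 5.55, 'joint_pos': array([ 1.18821666e-01, -2.15087424e-02, -2.47479474e-02,  1.56633228e+00,
       -2.85140893e-05,  2.08293291e+00]), 'dq': array([ 0.00287087,  0.00033198, -0.005087  , -0.00227675,  0.0005413 ,
        0.00012785]), 'tau': array([-3.10717605e-02, -4.75588775e+01,  4.89626455e+01,  6.31916100e-04,
        7.13351528e-04, -1.13207370e-03]), 'ee_pos': array([506.81835453,  60.49757165, 175.82247228]), 'tcp_rot': array([2.90023633e-04, 8.31640492e-01, 5.55314071e-01, 5.39580072e-04]), 'wrist_force': array([-0.0871773 , -0.52418121, -3.8627258 ]), 'moment': array([ 0.01830088, -0.03700589,  0.06521745]), 'width': 0.33478821790740404}
[[ 3.833e-01  9.236e-01  1.200e-03]
 [ 9.236e-01 -3.833e-01  1.000e-04]
 [ 6.000e-04  1.100e-03 -1.000e+00]]
```

View pics/w3.png

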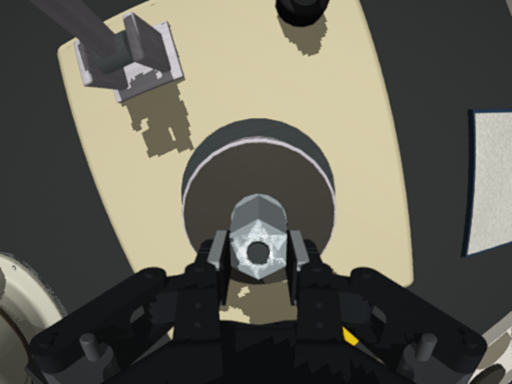

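View pics/s3c.png

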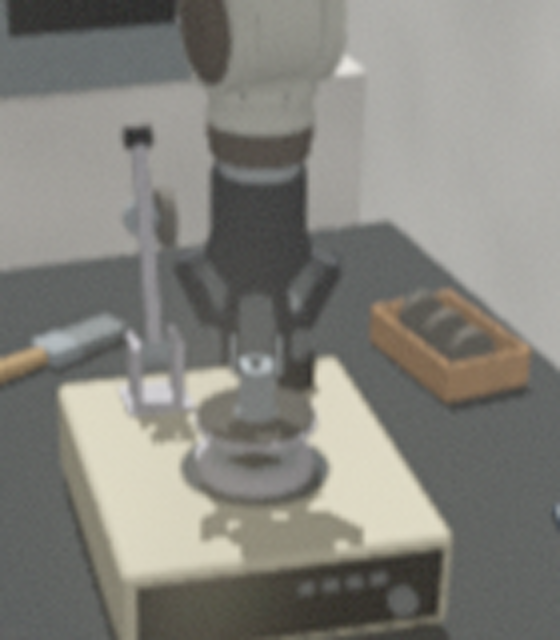

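View pics/sc3c.png

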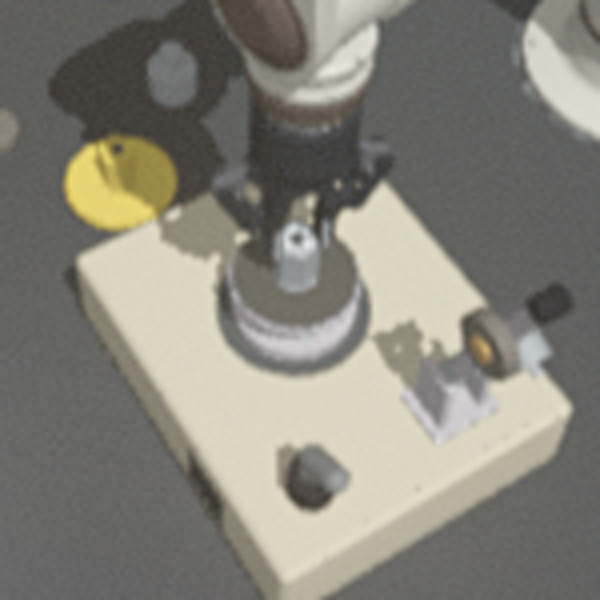

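>>> apply_moves(
  slide=[
    [0,0,6],
    [0,0,12],
    [0,0,16],
    [0,0,18],
    [0,0,19],
    [0,0,20],
    [0,0,21],
    [0,0,21],
  ],
  roll=[0,0,0,0,0,0,0,0],
  fingers=[255,255,255,255,255,255,255,255],
)

```text
clock: 6.5
ee_pos: [506.5, 60.8, 154.0]
tcp_rot: [0.0, 0.831, 0.556, 0.0]
wrist_force: [0.2, -0.6, -4.9]
width: 0.333
```

>>> apply_moves(
  slide=[
    [0,0,1],
    [0,0,2],
    [0,0,3],
  ],
  roll=[0,0,0],
  fingers=[255,255,255],
)

```text
clock: 6.8
ee_pos: [506.5, 60.8, 150.9]
tcp_rot: [0.0, 0.831, 0.556, 0.0]
wrist_force: [-0.2, -0.6, -4.1]
width: 0.334
```

>>> apply_moves(
  slide=[
    [0,0,1],
    [0,0,2],
    [0,0,3],
    [0,0,3.5],
  ],
  roll=[0,0,0,0],
  fingers=[255,255,255,255],
)

```text
clock: 7.2
ee_pos: [506.4, 60.8, 147.3]
tcp_rot: [-0.0, 0.831, 0.556, -0.0]
wrist_force: [0.5, -0.2, -3.2]
width: 0.331
```

>>> apply_moves(
  slide=[
    [0,0,0.5],
    [0,0,1],
    [0,0,1],
  ],
  roll=[0,0,0],
  fingers=[255,255,255],
)

```text
clock: 7.5
ee_pos: [506.6, 60.8, 146.9]
tcp_rot: [0.0, 0.831, 0.556, 0.0]
wrist_force: [0.3, -1.3, 0.5]
width: 0.339
```

>>> apply_moves(
  slide=[
    [0,0,0.5],
    [0,0,0.5],
    [0,0,0.5],
  ],
  roll=[0,0,0],
  fingers=[255,255,255],
)

```text
clock: 7.8
ee_pos: [506.7, 60.7, 146.7]
tcp_rot: [0.0, 0.831, 0.556, 0.0]
wrist_force: [0.6, -2.2, 4.7]
width: 0.334
```

>>> apply_moves(
  slide=[
    [0,0,0],
    [0,0,0],
    [0,0,0],
    [0,0,0],
    [0,0,0],
    [0,0,-20],
    [0,0,-60],
    [0,0,-100],
    [0,0,-110],
    [0,0,-110],
  ],
  roll=[0,0,0,0,0,0,0,0,0,0],
  fingers=[150,60,0,0,0,0,0,0,0,0],
)

```text
clock: 8.8
ee_pos: [507.2, 60.9, 257.6]
tcp_rot: [0.001, 0.831, 0.556, 0.001]
wrist_force: [1.2, 0.2, -1.5]
width: 0.999
```

Run:
```python
from h import *
c=snap('wrist','w4');s=c['state'];print(s['ee_pos'],s['tcp_rot'],s['wrist_force'],s['joint_pos'])
snap('side','s4');snap('scene','sc4')
crop('s4',195,60,335,220,4,'s4c');crop('sc4',190,150,380,300,4,'sc4c')
d=load('w4');im=d['frame'].copy()
for zz,r,cc in [(119,50,(0,255,0)),(110+6,52,(0,0,255))]:
    a=np.linspace(0,2*np.pi,60);P=np.c_[506.5+r*np.cos(a),60.8+r*np.sin(a),0*a+zz]
    cv2.polylines(im,[proj(d,P).round().astype(int)],True,cc,1)
P=np.array([[506.5,60.8,z] for z in (163,)]);print(proj(d,P))
cv2.imwrite('pics/w4o.png',im)
```

```text
[507.17785406  60.90107292 257.59766073] [6.89946954e-04 8.31466273e-01 5.55573105e-01 1.37329274e-03] [ 1.2005423   0.22162998 -1.49486859] [1.19499092e-01 6.05674176e-03 1.61734659e-01 1.72340053e+00
 1.22496655e-05 2.08298603e+00]
[[258.12687872 192.39791938]]
```

View pics/w4o.png

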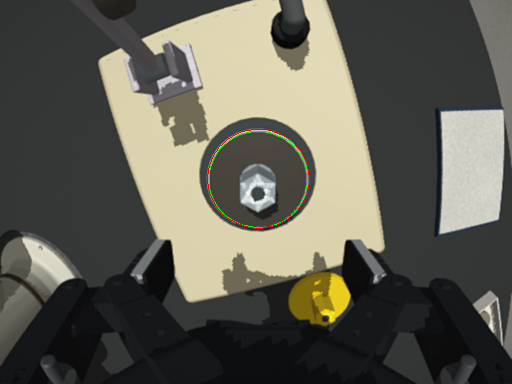

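View pics/s4c.png

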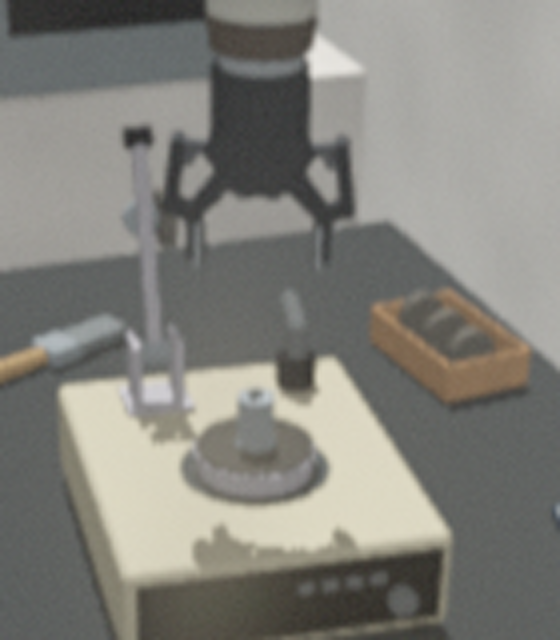

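View pics/sc4c.png

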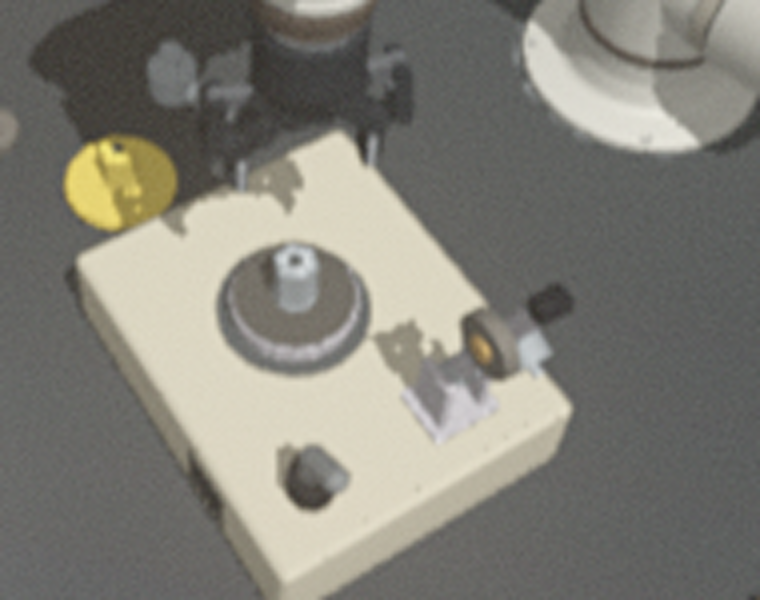

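Run:
```python
from h import *
s=load('s4');c=load('sc4');w=load('w4')
X,e=tri([ray(s,195+138/4-.4,60+136/4-.4),ray(c,190+550/4-.4,150+302/4-.4)]);print('knob',X,e)
D=np.array([506.6,60.8])
for q in [1.9]:
    t=np.array([-57,135-185*np.cos(q)]);k=X[:2]-D
    print('yaw from knob',np.degrees(np.arctan2(k[1],k[0])-np.arctan2(t[1],t[0])),np.hypot(*k),np.hypot(*t),145+185*np.sin(q))
# housing edges at z=95 from undistorted points
pts={'R':[(330,20),(345,80),(360,140),(375,205)],'L':[(108,85),(125,145),(145,205),(165,255)],'F':[(200,299),(260,291),(320,282)]}
for k,L in pts.items():
    P=np.array([onz(w,*p,95)[:2] for p in L]);v=np.linalg.svd(P-P.mean(0))[2][0]
    print(k,P.round(1).tolist(),np.degrees(np.arctan2(v[1],v[0])))
for th in (-4,-5,-6,-7):
    r=np.radians(th);M=np.array([[np.cos(r),-np.sin(r)],[np.sin(r),np.cos(r)]])
    K=np.r_[D+M@[-57,135-185*np.cos(1.9)],145+185*np.sin(1.9)]
    print(th,K,(proj(s,K)-[195,60]+.4)*4,(proj(c,K)-[190,150]+.4)*4)
```

```text
knob [469.3117579  259.11453549 321.17738624] [np.float64(0.4388614699700242), np.float64(0.4388614699701207)]
yaw from knob -5.660454832767258 201.789662730571 202.97630131297726 320.0655162221717
R [[644.1, 191.3], [633.2, 123.3], [626.1, 55.9], [620.8, -23.3]] -96.13572807833921
L [[390.7, 225.3], [381.4, 152.8], [371.6, 79.9], [363.4, 13.5]] -97.3604268582859
F [[374.9, -60.6], [452.5, -76.8], [527.0, -94.9]] -12.700326974968233
-4 [463.32800802 259.11014499 320.06551622] [[130.87266037 137.7738569 ]] [[555.79442308 298.2871267 ]]
-5 [466.79558781 259.83514178 320.06551622] [[134.49954208 137.08499439]] [[552.69393605 301.91417273]]
-6 [470.2752924  260.49951055 320.06551622] [[138.15252601 136.41904286]] [[549.49892164 305.49929173]]
-7 [473.76606186 261.10304891 320.06551622] [[141.83074549 135.77606913]] [[546.21008922 309.04084694]]
```

>>> apply_moves(
  slide=[
    [0,0,-30],
    [0,0,-70],
    [0,0,-105],
    [15,-10,-127],
    [45,-29,-127],
    [75,-49,-127],
    [110,-72,-127],
    [140,-92,-127],
    [160,-105,-127],
    [169.5,-111,-127],
    [169.5,-111,-127],
    [169.5,-111,-127],
    [169.5,-111,-127],
  ],
  roll=[0,0,-4,-8,-12,-16.7,-16.7,-16.7,-16.7,-16.7,-16.7,-16.7,-16.7],
  fingers=[0,0,0,0,0,0,0,0,0,0,0,0,0],
)

```text
clock: 10.25
ee_pos: [469.1, 258.8, 383.0]
tcp_rot: [0.0, 0.742, 0.67, -0.0]
wrist_force: [0.5, 0.6, 0.1]
width: 1.0
```

Run:
```python
from h import *
c=snap('wrist','w5');s=c['state'];print(s['ee_pos'],s['tcp_rot'],s['wrist_force'],s['joint_pos']);print(rot(s['tcp_rot']).round(4))
d=load('w5');print(proj(d,[[469.5,260,320.5],s['ee_pos']-[0,0,65]]))
```

```text
[469.07377239 258.76344476 382.97602574] [ 1.09601182e-04  7.42412794e-01  6.69942705e-01 -5.70640067e-05] [0.47732875 0.63748339 0.06087479] [ 5.04238862e-01  1.89595779e-01  6.19415652e-01  2.00067738e+00
 -2.39442038e-04  2.17756829e+00]
[[ 1.024e-01  9.947e-01  1.000e-04]
 [ 9.947e-01 -1.024e-01 -2.000e-04]
 [-2.000e-04  1.000e-04 -1.000e+00]]
[[259.92154946 201.94561137]
 [259.50665732 202.54912146]]
```

View pics/w5.png

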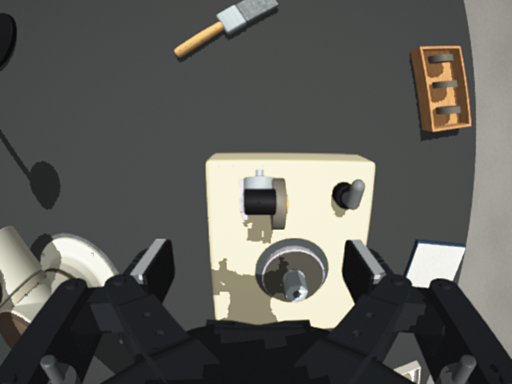

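>>> apply_moves(
  slide=[
    [1,0.3,15],
    [1,0.3,35],
    [1,0.3,52],
    [1,0.3,60],
    [1,0.3,61],
    [1,0.3,61],
    [1,0.3,61],
    [1,0.3,61],
    [1,0.3,61],
    [1,0.3,61],
    [1,0.3,61],
    [1,0.3,61],
  ],
  roll=[0,0,0,0,0,0,0,0,0,0,0,0],
  fingers=[0,0,0,0,0,0,100,180,255,255,255,255],
  grip_force=20,
)

```text
clock: 11.5
ee_pos: [469.2, 260.9, 322.0]
tcp_rot: [0.0, 0.742, 0.67, -0.0]
wrist_force: [0.2, -0.7, 0.3]
width: 0.003
```

Run:
```python
from h import *
c=snap('wrist','w6');s=c['state'];print(s['ee_pos'],s['tcp_rot'],s['wrist_force'],s['width']);t=rot(s['tcp_rot'])
crop('w6',150,100,370,320,3,'w6c')
r=np.radians(-5.8);ey=np.array([-np.sin(r),np.cos(r),0])
for q in [1.9,1.7,1.5,1.3,1.1,.9,.7,.5,.35,.2,.1,.05,0]:
    d=ey*(-185*(np.cos(q)-np.cos(1.9)))+np.array([0,0,185*(np.sin(q)-np.sin(1.9))]);print(q,(t.T@d).round(1))
```

```text
[469.15288297 260.86764895 321.99397539] [ 9.26896385e-06  7.41959352e-01  6.70444867e-01 -5.57753382e-06] [ 0.18160738 -0.69961712  0.32480441] 0.002920312014033973
1.9 [0. 0. 0.]
1.7 [-36.   -0.   -8.4]
1.5 [-72.9  -0.   -9.5]
1.3 [-109.3   -0.    -3.2]
1.1 [-143.7   -0.    10.2]
0.9 [-174.8   -0.    30.2]
0.7 [-201.3   -0.    55.9]
0.5 [-222.2   -0.    86.4]
0.35 [-233.6   -0.   111.6]
0.2 [-241.1   -0.   138.3]
0.1 [-243.9   -0.   156.6]
0.05 [-244.6   -0.   165.8]
0 [-244.8   -0.   175.1]
```

View pics/w6c.png

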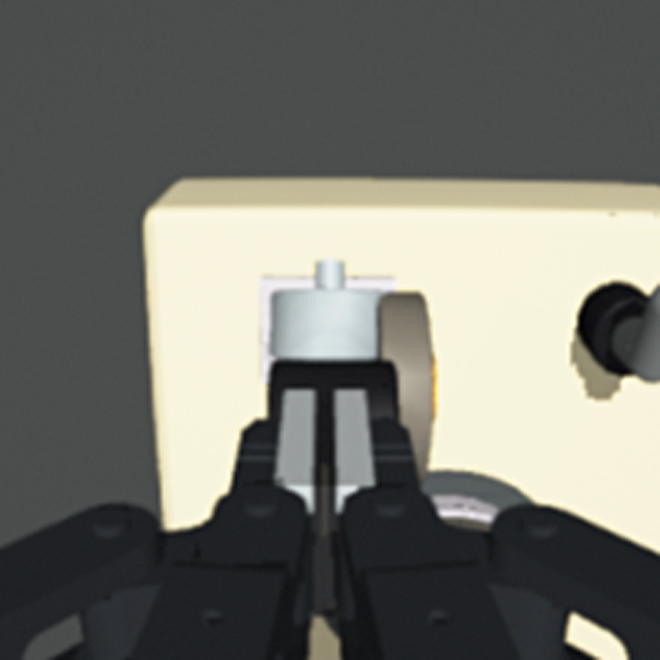

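Run:
```python
from h import *
snap('side','s6');snap('scene','sc6')
crop('s6',195,30,315,190,5,'s6c');crop('sc6',240,130,390,280,5,'sc6c')
for n in('s6','sc6','w6'): print(n,proj(load(n),[[469.2,260.9,322],[469.2,260.9,303]]))
```

```text
s6 [[228.79109293  93.1523691 ]
 [228.91994624  98.48893473]]
sc6 [[327.53308683 225.45123286]
 [326.18695557 229.42230983]]
w6 [[260.19123774 237.33069682]
 [259.96960899 224.78981789]]
```

View pics/s6c.png

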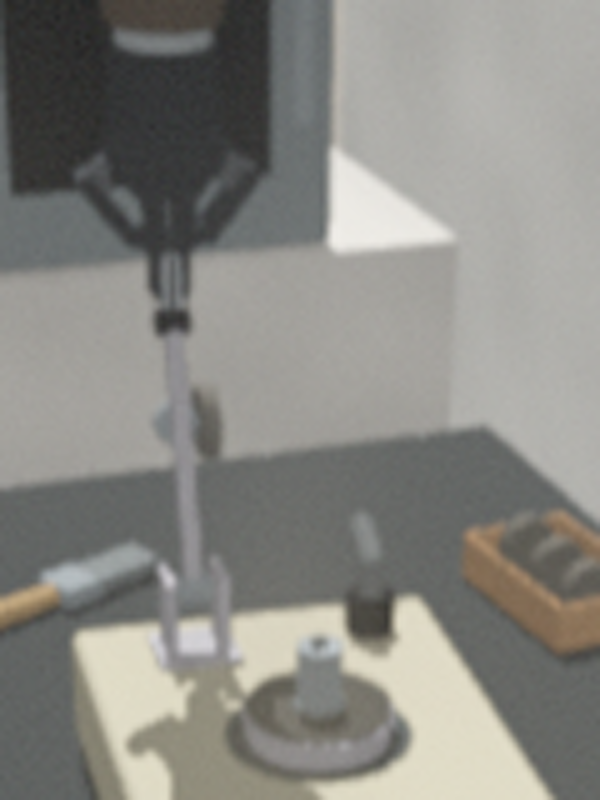

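View pics/sc6c.png

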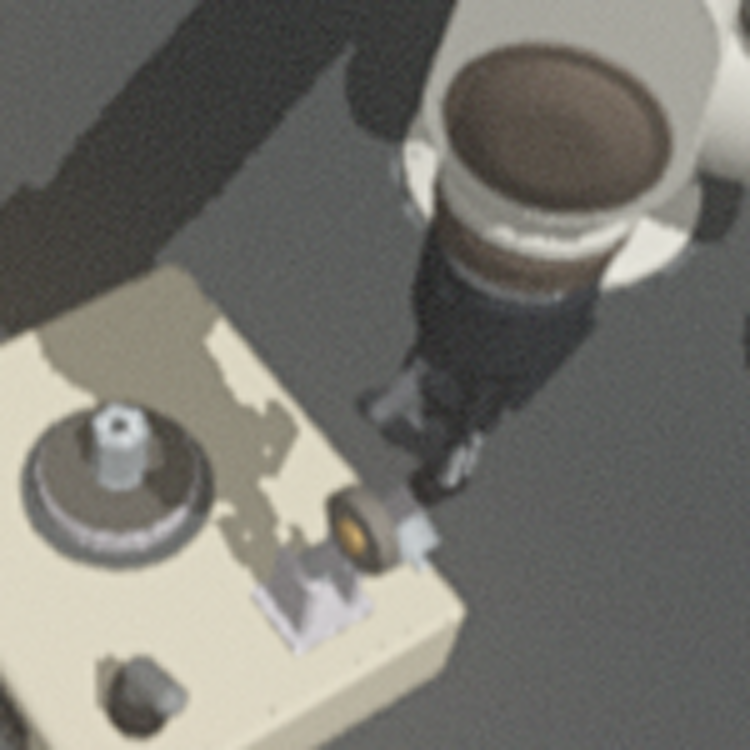

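Run:
```python
from h import *
crop('w6',215,175,315,275,7,'w6d');crop('s6',205,70,255,130,10,'s6d');crop('sc6',295,190,355,250,10,'sc6d')
crop('s4',205,70,255,130,10,'s4d')
```

```text
(no output)
```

View pics/w6d.png

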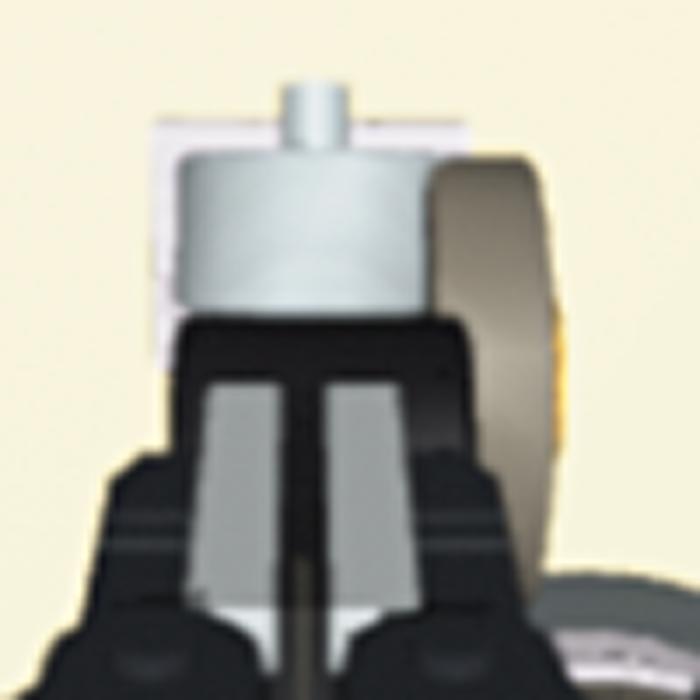

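View pics/s6d.png

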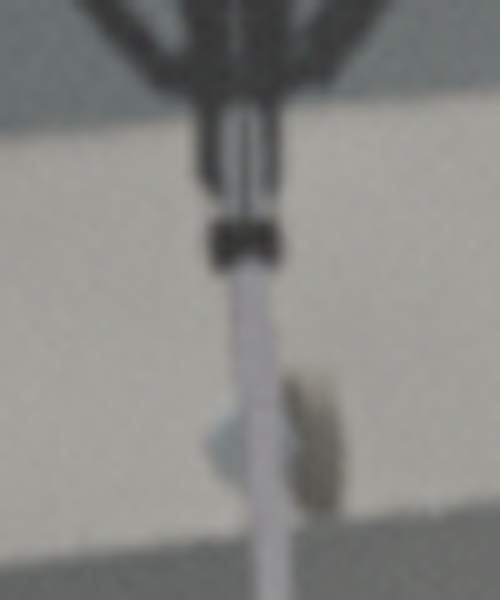

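View pics/sc6d.png

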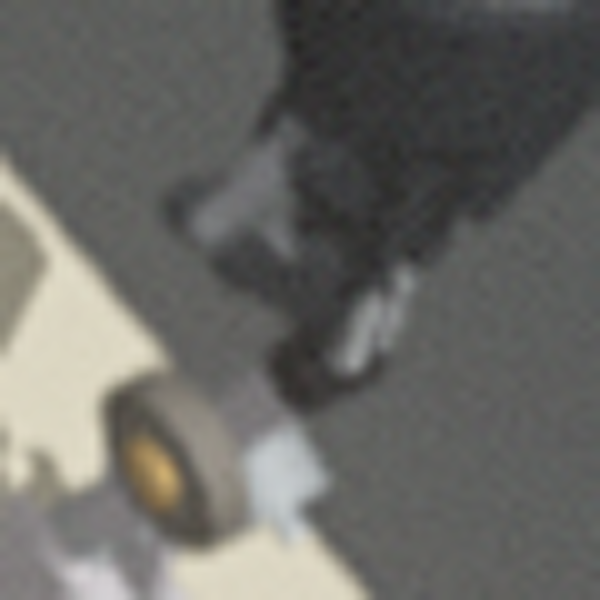

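View pics/s4d.png

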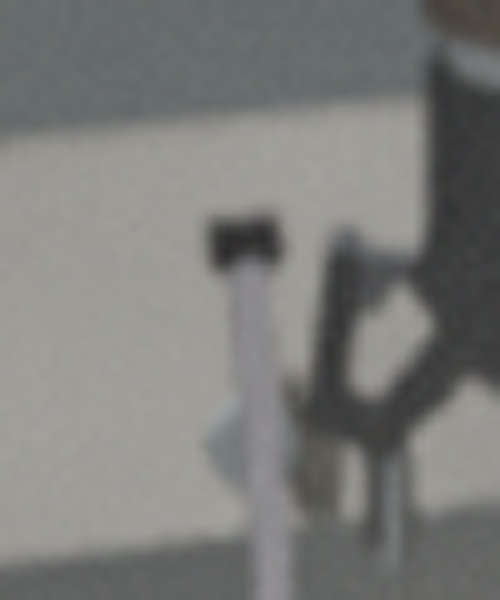

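Run:
```python
from h import *
r=np.radians(-5.8);M=np.array([[np.cos(r),-np.sin(r),0],[np.sin(r),np.cos(r),0],[0,0,1]])
D=np.array([506.6,60.8,110])
for q in (1.9,1.85,1.8,1.75,1.7,1.65,1.6):
    f=lambda x,l:D+M@np.array([-57+x,135-l*np.cos(q),35+l*np.sin(q)])
    print(q,f(0,185).round(1),'s',proj(load('s6'),f(0,185)).round(1),'sc',proj(load('sc6'),f(0,185)).round(1),'sc wheel?',proj(load('sc6'),f(15,116)).round(1),'w',proj(load('w6'),[f(-12,185),f(12,185)]).round(1).tolist())
```

```text
1.9 [469.6 260.4 320.1] s [[229.   93.7]] sc [[327.1 225.8]] sc wheel? [[313.1 235.2]] w [[239.7, 236.6], [282.1, 236.6]]
1.85 [468.7 251.6 322.8] s [[229.4  93.8]] sc [[325.1 222.7]] sc wheel? [[311.9 233.3]] w [[239.8, 252.7], [281.9, 252.7]]
1.8 [467.8 242.7 325.2] s [[229.9  94. ]] sc [[323.  219.6]] sc wheel? [[310.7 231.5]] w [[240.0, 268.2], [281.7, 268.2]]
1.75 [466.9 233.7 327. ] s [[230.5  94.4]] sc [[320.9 216.6]] sc wheel? [[309.5 229.7]] w [[240.2, 283.1], [281.4, 283.0]]
1.7 [465.9 224.6 328.5] s [[231.   94.9]] sc [[318.7 213.7]] sc wheel? [[308.2 228. ]] w [[240.5, 297.0], [281.0, 297.0]]
1.65 [465.  215.4 329.4] s [[231.5  95.5]] sc [[316.5 210.9]] sc wheel? [[306.9 226.3]] w [[240.8, 310.0], [280.5, 309.9]]
1.6 [464.1 206.2 329.9] s [[232.1  96.3]] sc [[314.3 208.3]] sc wheel? [[305.7 224.7]] w [[241.2, 321.8], [279.9, 321.8]]
```

>>> apply_moves(
  slide=[
    [0,0,0],
    [0,0,0],
    [0,0,0],
    [0,0,0],
    [0,0,0],
    [0,0,8],
    [0,0,16],
    [0,0,24],
    [0,0,24],
    [0,0,24],
  ],
  roll=[0,0,0,0,0,0,0,0,0,0],
  fingers=[150,50,0,0,0,0,0,0,0,0],
)

```text
clock: 12.65
ee_pos: [468.9, 260.7, 297.7]
tcp_rot: [-0.0, 0.742, 0.67, -0.0]
wrist_force: [-0.2, -0.2, -0.1]
width: 0.997
```

Run:
```python
from h import *
c=snap('wrist','w7');s=c['state'];print(s['ee_pos'],s['wrist_force'],s['width'])
snap('side','s7');crop('s7',195,50,275,130,7,'s7d')
```

```text
[468.93421581 260.74072157 297.74755545] [-0.23620028 -0.15718171 -0.07946595] 0.9965113412002455
```

View pics/w7.png

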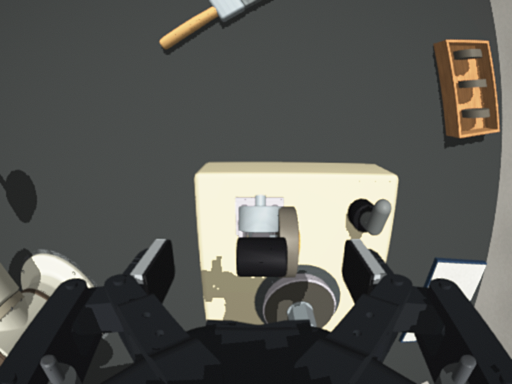

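View pics/s7d.png

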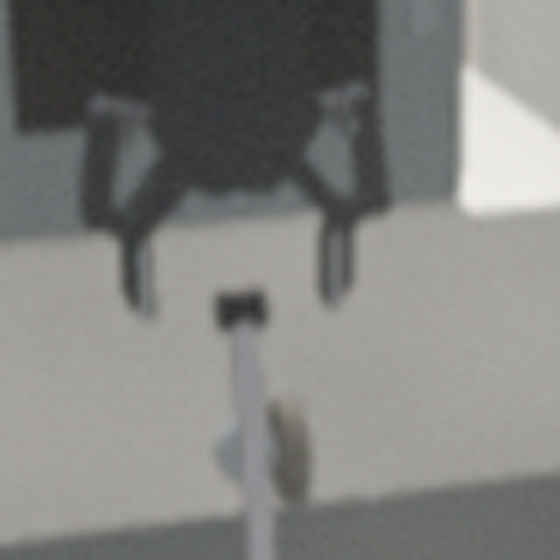

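>>> apply_moves(
  slide=[
    [0,0,0],
    [0,0,0],
    [0,0,0],
    [0,0,0],
    [0,0,0],
    [0,0,0],
    [0,0,0],
  ],
  roll=[0,0,0,0,0,0,0],
  fingers=[100,160,255,255,255,255,255],
  grip_force=20,
)

```text
clock: 13.45
ee_pos: [470.5, 260.7, 298.3]
tcp_rot: [0.001, 0.742, 0.67, 0.001]
wrist_force: [7.5, -1.0, 0.8]
width: 0.274
```

Run:
```python
from h import *
c=snap('wrist','w8');s=c['state'];print(s['ee_pos'],s['wrist_force'],s['width'],s['moment'])
crop('w8',215,175,315,275,7,'w8d')
snap('side','s8');crop('s8',195,50,275,130,7,'s8d')
```

```text
[470.49667511 260.73699388 298.33338205] [ 7.51361297 -0.98840609  0.82810319] 0.27385769923972736 [-0.14371845 -1.2561329  -0.099817  ]
```

View pics/w8.png

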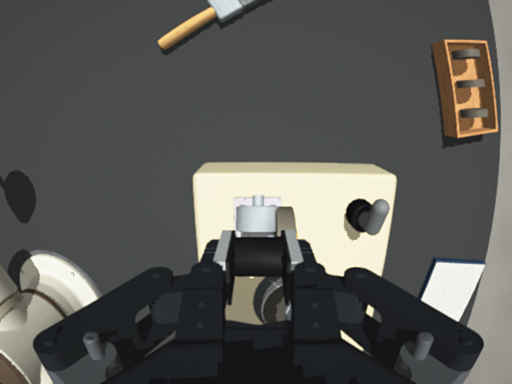

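View pics/s8d.png

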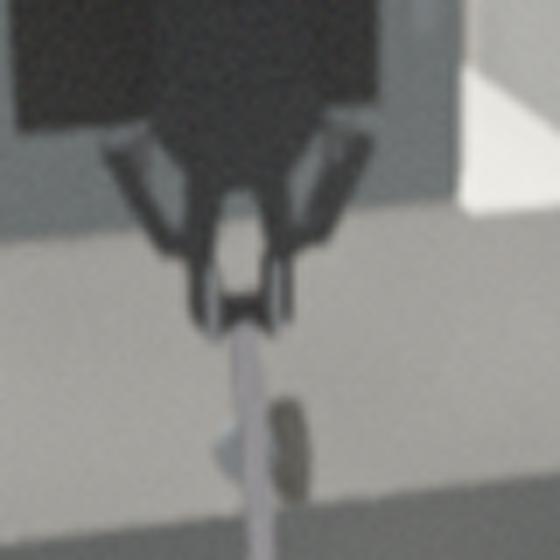

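>>> apply_moves(
  slide=[
    [0,1.5,0],
    [0,1.5,0],
    [-4,1.5,-1.3],
    [-8.8,1.5,-2.8],
    [-17.8,1.5,-5.1],
    [-26.8,1.5,-7],
    [-36,1.5,-8.4],
    [-45.2,1.5,-9.4],
    [-54.4,1.5,-9.9],
    [-63.7,1.5,-9.9],
    [-72.9,1.5,-9.5],
    [-72.9,1.5,-9.5],
    [-72.9,1.5,-9.5],
  ],
  roll=[0,0,0,0,0,0,0,0,0,0,0,0,0],
  fingers=[255,255,255,255,255,255,255,255,255,255,255,255,255],
)

```text
clock: 14.85
ee_pos: [463.0, 187.7, 307.5]
tcp_rot: [-0.0, 0.742, 0.67, -0.0]
wrist_force: [-4.6, 0.0, 2.5]
width: 0.276
```

Run:
```python
from h import *
c=snap('wrist','w9');s=c['state'];print(s['ee_pos'],s['wrist_force'],s['width'],s['moment'])
crop('w9',190,175,330,300,5,'w9d')
snap('side','s9');crop('s9',195,50,275,130,7,'s9d')
```

```text
[462.98735816 187.74359136 307.5101912 ] [-4.61631608e+00  2.27214432e-03  2.50695963e+00] 0.2755975099819058 [ 0.1127177   0.99023372 -0.01503012]
```

View pics/w9d.png

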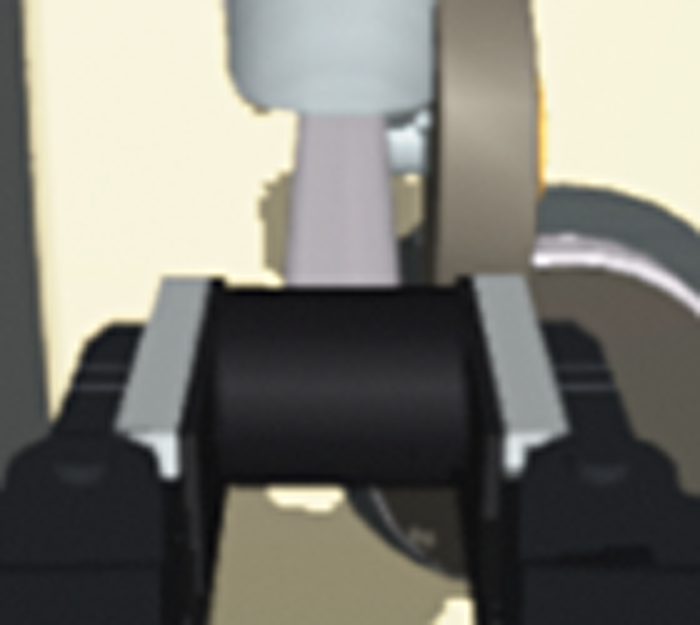

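View pics/s9d.png

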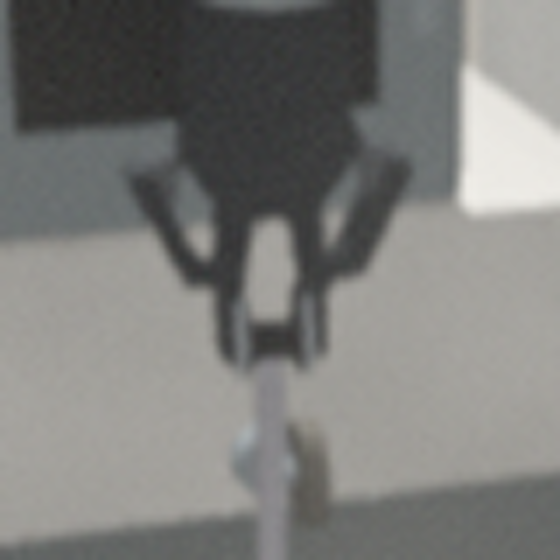

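>>> apply_moves(
  slide=[
    [-4.5,-0.8,0.4],
    [-9.2,-0.8,0.9],
    [-18.4,-0.8,2.3],
    [-27.4,-0.8,4],
    [-36.4,-0.8,6.3],
    [-45.3,-0.8,9],
    [-54,-0.8,12.1],
    [-62.5,-0.8,15.7],
    [-70.8,-0.8,19.7],
    [-79,-0.8,24.1],
    [-86.9,-0.8,28.9],
    [-86.9,-0.8,28.9],
    [-86.9,-0.8,28.9],
  ],
  roll=[0,0,0,0,0,0,0,0,0,0,0,0,0],
  fingers=[255,255,255,255,255,255,255,255,255,255,255,255,255],
)

```text
clock: 16.25
ee_pos: [453.8, 100.7, 278.4]
tcp_rot: [0.001, 0.742, 0.67, -0.0]
wrist_force: [3.8, -4.3, 5.1]
width: 0.273
```

>>> apply_moves(
  slide=[
    [-4.4,0.7,1.7],
    [-8.2,0.7,4.4],
    [-15.6,0.7,10],
    [-22.7,0.7,16],
    [-29.5,0.7,22.3],
    [-36.1,0.7,28.9],
    [-42.2,0.7,35.9],
    [-48,0.7,43.1],
    [-53.5,0.7,50.6],
    [-58.6,0.7,58.5],
    [-63.2,0.7,66.5],
    [-63.2,0.7,66.5],
    [-63.2,0.7,66.5],
  ],
  roll=[0,0,0,0,0,0,0,0,0,0,0,0,0],
  fingers=[255,255,255,255,255,255,255,255,255,255,255,255,255],
)

```text
clock: 17.55
ee_pos: [447.3, 37.7, 211.1]
tcp_rot: [-0.0, 0.742, 0.67, -0.001]
wrist_force: [-5.1, -4.5, 1.6]
width: 0.278
```

Run:
```python
from h import *
c=snap('wrist','w10');s=c['state'];print(s['ee_pos'],s['wrist_force'],s['width'],s['moment'])
snap('side','s10');crop('s10',195,60,315,190,5,'s10d')
```

```text
[447.26200842  37.68287568 211.12184484] [-5.09223497 -4.47244719  1.64439981] 0.2775916134376932 [-0.89346616  0.84529741  0.01942344]
```

View pics/w10.png

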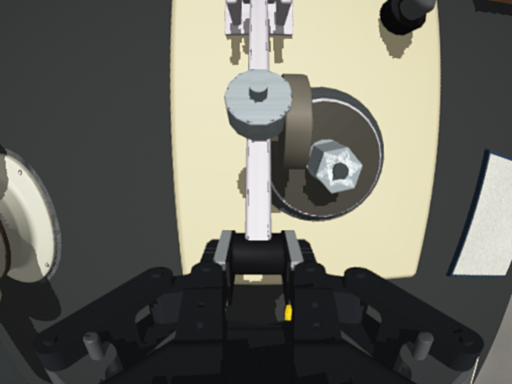

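View pics/s10d.png

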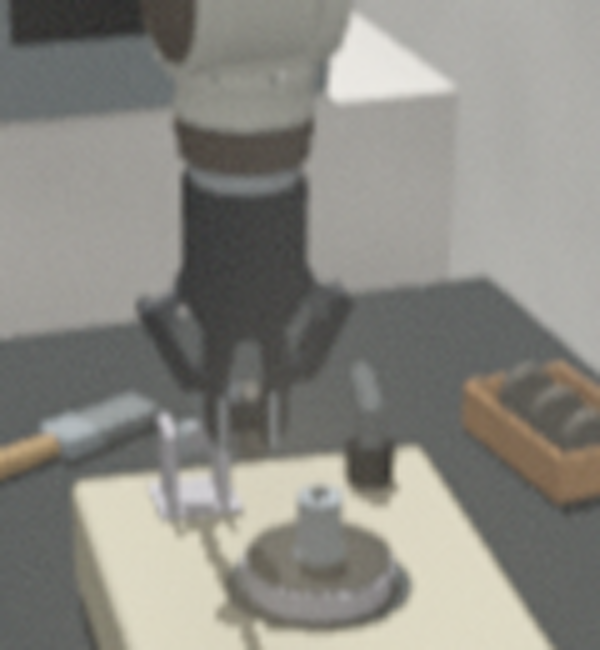

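>>> apply_moves(
  slide=[
    [-2.8,-0.9,3.5],
    [-5,-0.9,8],
    [-8.8,-0.9,16.4],
    [-12.2,-0.9,25],
    [-15.2,-0.9,33.7],
    [-17.7,-0.9,42.6],
    [-19.8,-0.9,51.6],
    [-21.4,-0.9,60.8],
    [-22,-0.9,66],
    [-22.5,-0.9,70],
    [-22.5,-0.9,70],
    [-22.5,-0.9,70],
  ],
  roll=[0,0,0,0,0,0,0,0,0,0,0,0],
  fingers=[255,255,255,255,255,255,255,255,255,255,255,255],
)

```text
clock: 18.85
ee_pos: [444.9, 15.6, 141.2]
tcp_rot: [0.001, 0.742, 0.67, -0.001]
wrist_force: [2.7, -7.3, -0.4]
width: 0.272
```

>>> apply_moves(
  slide=[
    [-1,0.4,2],
    [-1.4,0.4,4],
    [-1.5,0.4,6],
    [-1.6,0.4,8],
    [-1.7,0.4,10],
    [-1.8,0.4,12],
    [-1.9,0.4,14],
    [-1.9,0.4,15],
    [-1.9,0.4,16],
    [-1.9,0.4,16],
  ],
  roll=[0,0,0,0,0,0,0,0,0,0],
  fingers=[255,255,255,255,255,255,255,255,255,255],
)

```text
clock: 19.85
ee_pos: [444.8, 14.3, 125.8]
tcp_rot: [0.0, 0.742, 0.67, -0.0]
wrist_force: [-1.2, -5.7, -1.2]
width: 0.273
```

Run:
```python
from h import *
c=snap('wrist','w11');s=c['state'];print(s['ee_pos'],s['wrist_force'],s['width'],s['moment'])
```

```text
[444.83976541  14.31424967 125.7804774 ] [-1.23479141 -5.72155406 -1.22537544] 0.2734737774490715 [-0.76739834  0.15679831 -0.00643245]
```

View pics/w11.png

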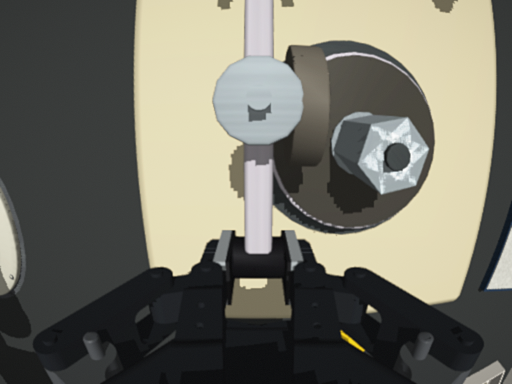

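Carry on in half-millimetre rows, watching the vertical force.

>>> apply_moves(
  slide=[
    [-0.5,0,0.5],
    [-0.5,0,1],
    [-0.5,0,1.5],
    [-0.5,0,1.5],
  ],
  roll=[0,0,0,0],
  fingers=[255,255,255,255],
)

```text
clock: 20.3
ee_pos: [444.9, 14.3, 124.4]
tcp_rot: [-0.0, 0.742, 0.67, -0.0]
wrist_force: [-1.5, -1.2, -0.0]
width: 0.272
```

>>> apply_moves(
  slide=[
    [0,0,0.5],
    [0,0,1],
    [0,0,1],
  ],
  roll=[0,0,0],
  fingers=[255,255,255],
)

```text
clock: 20.6
ee_pos: [444.9, 14.2, 123.5]
tcp_rot: [-0.0, 0.742, 0.67, -0.0]
wrist_force: [-1.9, -1.0, -0.4]
width: 0.27
```

>>> apply_moves(
  slide=[
    [0,0,0.5],
    [0,0,1],
    [0,0,1],
  ],
  roll=[0,0,0],
  fingers=[255,255,255],
)

```text
clock: 20.9
ee_pos: [444.9, 14.2, 122.4]
tcp_rot: [-0.0, 0.742, 0.67, -0.0]
wrist_force: [-3.2, 0.0, -1.0]
width: 0.275
```

>>> apply_moves(
  slide=[
    [0,0,0.5],
    [0,0,1],
    [0,0,1],
  ],
  roll=[0,0,0],
  fingers=[255,255,255],
)

```text
clock: 21.2
ee_pos: [444.9, 14.1, 121.5]
tcp_rot: [-0.0, 0.742, 0.67, -0.0]
wrist_force: [-3.0, -0.3, -1.2]
width: 0.275
```

Run:
```python
from h import *
c=snap('wrist','w12');s=c['state'];print(s['ee_pos'],s['wrist_force'],s['width'],s['moment'])
snap('side','s12');crop('s12',195,60,315,190,5,'s12d')
snap('scene','sc12');crop('sc12',220,170,340,290,5,'sc12d')
```

```text
[444.86215074  14.14113607 121.46518171] [-3.01422324 -0.32873821 -1.21811197] 0.27474610964504576 [ 0.16012741  0.69335218 -0.04325819]
```

View pics/sc12d.png

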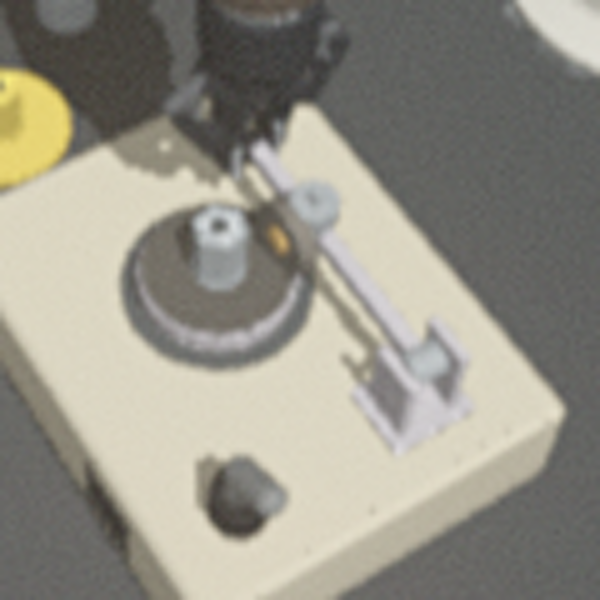

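View pics/s12d.png

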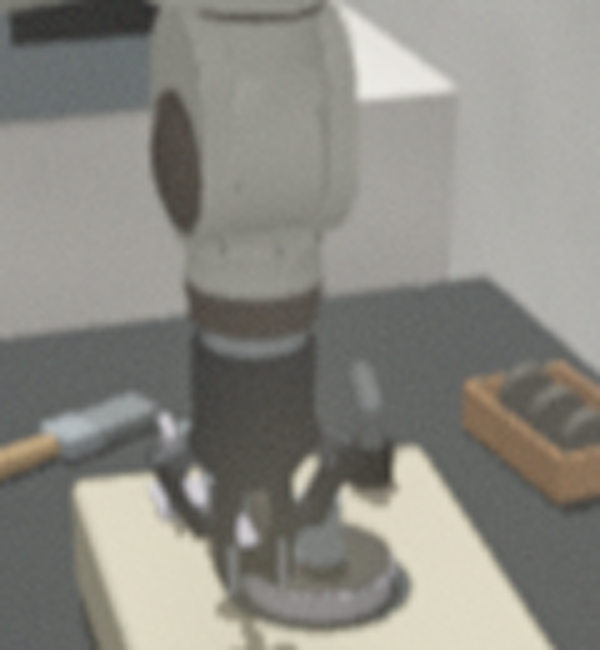

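>>> apply_moves(
  slide=[
    [0,0,0.5],
    [0,0,1],
    [0,0,1],
  ],
  roll=[0,0,0],
  fingers=[255,255,255],
)

```text
clock: 21.65
ee_pos: [444.9, 14.1, 120.5]
tcp_rot: [-0.0, 0.742, 0.67, -0.0]
wrist_force: [-4.9, -0.4, -0.2]
width: 0.278
```

>>> apply_moves(
  slide=[
    [0,0,0.5],
    [0,0,1],
    [0,0,1],
  ],
  roll=[0,0,0],
  fingers=[255,255,255],
)

```text
clock: 21.95
ee_pos: [444.9, 14.1, 119.5]
tcp_rot: [-0.0, 0.742, 0.67, -0.0]
wrist_force: [-4.1, -0.5, -1.2]
width: 0.273
```

>>> apply_moves(
  slide=[
    [0,-0.5,0.5],
    [0,-0.5,1],
    [0,-0.5,1],
  ],
  roll=[0,0,0],
  fingers=[255,255,255],
)

```text
clock: 22.25
ee_pos: [444.9, 14.1, 118.7]
tcp_rot: [0.0, 0.742, 0.67, 0.0]
wrist_force: [-0.2, -1.7, -1.2]
width: 0.274
```

Run:
```python
from h import *
c=snap('wrist','w13');s=c['state'];print(s['ee_pos'],s['wrist_force'],s['width'],s['moment'])
a=cv2.imread('pics/w8.png')[200:300,190:330];b=cv2.imread('pics/w13.png')[200:300,190:330]
cv2.imwrite('pics/cmp.png',cv2.resize(np.vstack([a,b]),None,fx=3.9,fy=2.9,interpolation=cv2.INTER_CUBIC) if 0 else cv2.resize(np.hstack([a,b]),None,fx=2.8,fy=2.8,interpolation=cv2.INTER_CUBIC))
r=np.radians(-5.8);M=np.array([[np.cos(r),-np.sin(r),0],[np.sin(r),np.cos(r),0],[0,0,1]])
D=np.array([506.6,60.8,110])
for q in (.05,0.03,0,-.03):
    print(q,(D+M@np.array([-57,135-185*np.cos(q),35+185*np.sin(q)])).round(1),proj(load('w13'),D+M@np.array([-57,135-185*np.cos(q),35+185*np.sin(q)])))
print(proj(load('w8'),[469.6,260.4,320]))
```

```text
[444.86213172  14.09147352 118.69871965] [-0.22527862 -1.67800633 -1.17257799] 0.2738339434665687 [-0.10600399  0.21834648 -0.01294251]
0.05 [444.9  17.  154.2] [[260.0825406  263.80297769]]
0.03 [444.8  16.9 150.5] [[260.0205243  260.16475937]]
0 [444.8  16.8 145. ] [[259.93377444 254.76530993]]
-0.03 [444.8  16.9 139.5] [[259.85384013 249.42875978]]
[[258.79966657 256.02888677]]
```

View pics/cmp.png

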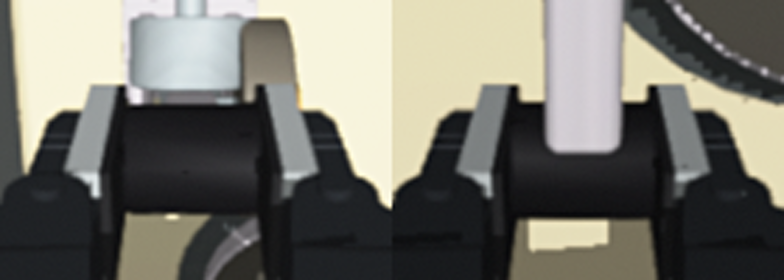

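View pics/w13.png

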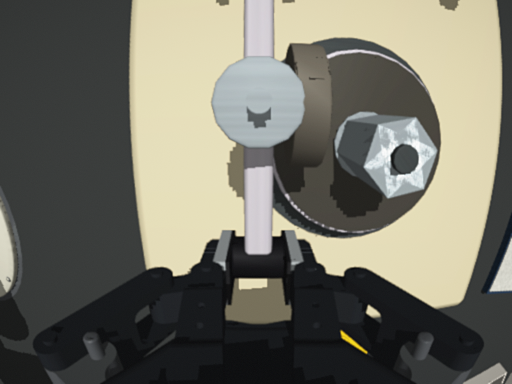

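>>> apply_moves(
  slide=[
    [0,0,0.5],
    [0,0,1],
    [0,0,1],
  ],
  roll=[0,0,0],
  fingers=[255,255,255],
)

```text
clock: 22.6
ee_pos: [444.8, 14.1, 117.7]
tcp_rot: [0.0, 0.742, 0.67, 0.0]
wrist_force: [0.6, -2.3, -0.3]
width: 0.277
```

>>> apply_moves(
  slide=[
    [0,0,0.5],
    [0,0,1],
    [0,0,1],
  ],
  roll=[0,0,0],
  fingers=[255,255,255],
)

```text
clock: 22.9
ee_pos: [444.8, 14.1, 116.8]
tcp_rot: [0.0, 0.742, 0.67, 0.0]
wrist_force: [2.7, -2.9, 0.5]
width: 0.274
```

>>> apply_moves(
  slide=[
    [0,0,0.5],
    [0,0,0.5],
    [0,0,0.5],
  ],
  roll=[0,0,0],
  fingers=[255,255,255],
)

```text
clock: 23.2
ee_pos: [444.8, 14.1, 116.6]
tcp_rot: [0.0, 0.742, 0.67, 0.0]
wrist_force: [1.1, -3.7, 5.6]
width: 0.276
```

Run:
```python
from h import *
c=snap('wrist','w14');s=c['state'];print(s['ee_pos'],s['wrist_force'],s['width'],s['moment'])
crop('w14',190,200,330,300,5,'w14d')
r=np.radians(-5.8);M=np.array([[np.cos(r),-np.sin(r),0],[np.sin(r),np.cos(r),0],[0,0,1]])
D=np.array([506.6,60.8,110])
for q in (.05,0.03,0,-.03):
    print(q,proj(load('w14'),D+M@np.array([-57,135-185*np.cos(q),35+185*np.sin(q)])))
```

```text
[444.8259633   14.06473844 116.61628646] [ 1.05722941 -3.70000192  5.56021766] 0.275895696823621 [-0.44406578 -0.21195024 -0.02148012]
0.05 [[260.21426807 266.03656959]]
0.03 [[260.14620002 262.29454637]]
0 [[260.05099918 256.74906226]]
-0.03 [[259.96328761 251.27693221]]
```

View pics/w14d.png

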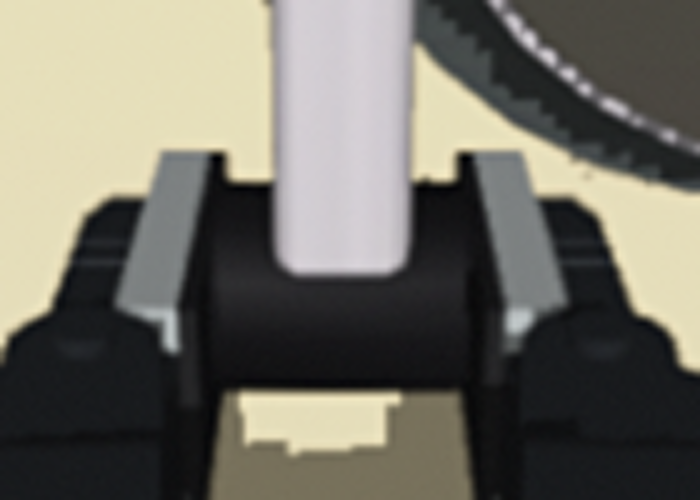

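>>> apply_moves(
  slide=[
    [0,0,-0.5],
    [0,0,-0.5],
    [0,0,-0.5],
    [0,0,-0.5],
    [0,0,-0.5],
    [0,0,-0.5],
    [0,0,-0.5],
    [0,0,-10],
    [0,0,-30],
    [0,0,-65],
    [0,0,-105],
    [0,0,-140],
    [0,0,-150],
    [0,0,-150],
  ],
  roll=[0,0,0,0,0,0,0,0,0,0,0,0,0,0],
  fingers=[255,140,80,0,0,0,0,0,0,0,0,0,0,0],
)

```text
clock: 24.65
ee_pos: [445.1, 14.2, 267.8]
tcp_rot: [0.001, 0.742, 0.67, 0.001]
wrist_force: [0.2, 0.2, -1.3]
width: 1.004
```

Run:
```python
from h import *
c=snap('wrist','w15');s=c['state'];print(s['ee_pos'],s['wrist_force'],s['width'],s['clock'])
snap('side','s15');snap('scene','sc15');crop('s15',195,90,335,220,5,'s15d');crop('sc15',210,170,340,290,5,'sc15d')
r=np.radians(-5.8);M=np.array([[np.cos(r),-np.sin(r),0],[np.sin(r),np.cos(r),0],[0,0,1]])
D=np.array([506.6,60.8,110])
for q in (.05,0,-.05,-.12):
    k=D+M@np.array([-57,135-185*np.cos(q),35+185*np.sin(q)])
    print(q,proj(load('w15'),k),(proj(load('s15'),k)-[195,90]+.4)*5,(proj(load('sc15'),k)-[210,170]+.4)*5)
```

```text
[445.12841239  14.1800773  267.80383557] [ 0.23922731  0.23083096 -1.28024471] 1.0042133506124167 24.65
0.05 [[258.28865215 183.85617382]] [[253.1582556  401.13994066]] [[302.2836627  142.11570268]]
0 [[258.24794308 181.76822194]] [[253.27301831 413.94315482]] [[301.39446486 150.2848194 ]]
-0.05 [[258.2103067  179.35077591]] [[253.22309748 426.30331311]] [[300.90440463 158.83426187]]
-0.12 [[258.16233879 175.47425394]] [[252.88058411 442.79591961]] [[300.87622014 171.39901975]]
```

View pics/w15.png

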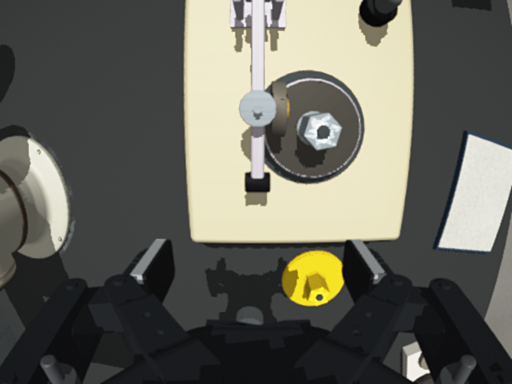

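View pics/s15d.png

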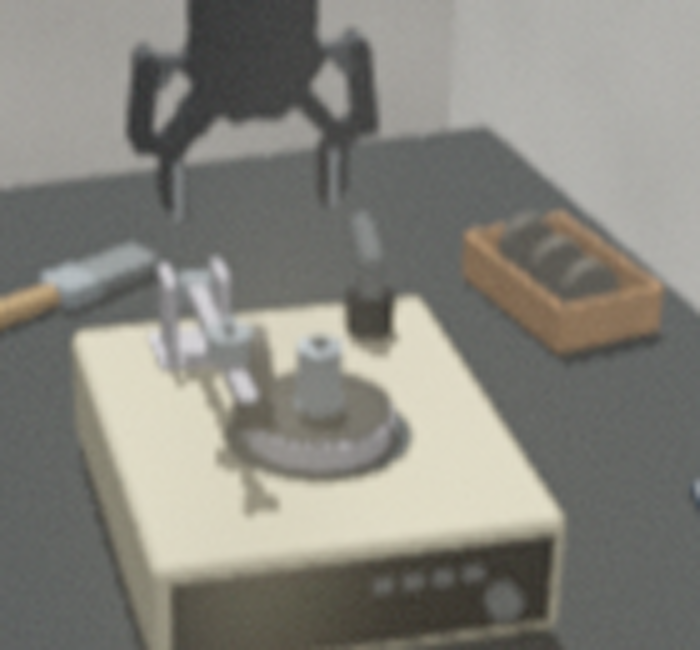

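View pics/sc15d.png

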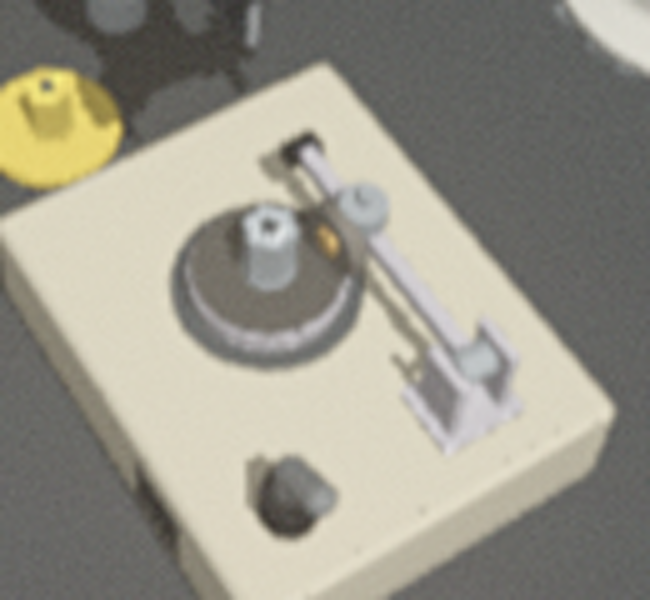

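```bash
python3 -c "
from workcell import hand_in; print(hand_in())"
```

```text
the job is handed in; nothing more can be done
None
```

The holder is home on the drive, the wheel rests on the specimen, and the gripper is clear. I handed the job in at 24.8 s of the allowed 72 s; no verdict is reported.

- **Holder:** I gripped it by the nut, turned it about 1.5° to match the pocket and lowered it in small steps. It dropped in without needing any shuffling. It stopped 101.1 mm above its height on the bench, against 101 mm expected for home. The readings after each step showed at most about 5 N of push. The pictures show the plate lying flat and centred on the hub.
- **Wheel arm:** I held it by the knob along the whole arc and lowered the end in half-millimetre steps. I released it once contact showed, at about 5.6 N upward. Afterwards the knob sat within about one pixel of its position for arm angle 0 in the wrist and scene pictures. The knob was not clear enough in the side picture to use.
- **Bystanders:** I touched none of the spare wheel, weight, brush or look-alikes. I did not measure them again at the end.

**One check disagreed:** my first try at the knob closed on nothing, just above it, with no contact force and the arm unmoved. The fingertips stood higher than the stated nose length suggests, so I lowered the gripper 24 mm and gripped again. That probably means the nut was held near its top, but it held.

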